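# Tip-test the microscope's optics sliders and pull the loose ones

### The job

Check the four sealed optics sliders in the rack for loose optics, one after another from the robot's left to its right: push each one's yellow tail patch right down so that it tips nose up, wait a moment and let go. A sound slider drops back level and stays in its place; any that stays tipped up has a loose optic inside, so lift it out and set it down, not drop it, flat with the window up on the floor of the red tray. Leave everything else where it stands.

Things in the scene. Friction and masses are not known exactly. Their poses are not given: they have to be found in the camera images.
- rack: Fixed aluminium tip-up rack 130 x 330 mm with an 8 mm base plate. Origin: centre of its underside; x along the sliders, away from the robot, y to the robot's left. Four sliders lie level, side by side at y = +114, +38, -38, -114 mm, undersides 26 mm above the table, the middle of each on a round ridge bar and its nose on a rest; 36 mm is free beside the noses.
- slider_1: Sealed optics slider, leftmost in the rack seen from the robot. Black box 100 x 40 x 18 mm (x, y, z), about 0.26 kg; ridged aluminium nose at its -x end, towards the robot; round dark window on top; yellow press patch on top of its tail, centre x = +35 mm. Origin: centre of its underside; x from nose to tail, z out of the top. When tipped up, grip it across its 40 mm width, at x about -30 mm.
- slider_2: Sealed optics slider, second from the left in the rack seen from the robot. Black box 100 x 40 x 18 mm (x, y, z), about 0.26 kg; ridged aluminium nose at its -x end, towards the robot; round dark window on top; yellow press patch on top of its tail, centre x = +35 mm. Origin: centre of its underside; x from nose to tail, z out of the top. When tipped up, grip it across its 40 mm width, at x about -30 mm.
- slider_3: Sealed optics slider, third from the left in the rack seen from the robot. Black box 100 x 40 x 18 mm (x, y, z), about 0.26 kg; ridged aluminium nose at its -x end, towards the robot; round dark window on top; yellow press patch on top of its tail, centre x = +35 mm. Origin: centre of its underside; x from nose to tail, z out of the top. When tipped up, grip it across its 40 mm width, at x about -30 mm.
- slider_4: Sealed optics slider, rightmost in the rack seen from the robot. Black box 100 x 40 x 18 mm (x, y, z), about 0.26 kg; ridged aluminium nose at its -x end, towards the robot; round dark window on top; yellow press patch on top of its tail, centre x = +35 mm. Origin: centre of its underside; x from nose to tail, z out of the top. When tipped up, grip it across its 40 mm width, at x about -30 mm.
- rest_1 (a point): Top of the ridge bar, 26 mm above the table, where slider_1's origin lies in its place. (All places are alike.) About 1 N down on the tail patch tips the slider about the ridge like a see-saw, nose up 0.37 rad (about its own y), until its tail meets the floor (8 mm above the table); the patch is then about 14 mm lower.
- rest_2 (a point): Top of the ridge bar, 26 mm above the table, where slider_2's origin lies in its place. (All places are alike.) Inside each slider a brass-mounted optic should be fixed at the nose end: let go, such a slider drops back level. A loose optic slides to the tail within 0.3 s of tipping, and its weight keeps the slider nose up after the tail is let go. Which are loose differs each time and shows only by tipping.
- rest_3 (a point): Top of the ridge bar, 26 mm above the table, where slider_3's origin lies in its place. (All places are alike.) Guides 4 mm thick, 32 mm high stand 2 mm off both sides of each tail half (x = +7 to +57 mm); a stop wall 30 mm high stands behind the tails (x = +57 to +63 mm) and a lip 4 mm above the nose rest in front of each nose. The nose half is free at both sides down to the base plate.
- rest_4 (a point): Top of the ridge bar, 26 mm above the table, where slider_4's origin lies in its place. (All places are alike.)
- repair_tray: Fixed open red tray for repairs, 150 x 200 x 30 mm outside, walls and floor 4 mm thick, on the left or the right of the rack. Origin: centre of its underside; x, y along its sides. Its floor takes two sliders side by side with x along x, centres at y = +42 and -42 mm. The white tray of the same size on the other side holds cleaning things and is not used.
- spray_bottle: Bystander: spray bottle with red trigger, 68 mm across, 227 mm tall, its white head 82 mm long, standing behind the rack's right end. Origin: centre of its foot.
- objective: Bystander: steel microscope objective standing on the table left of the rack, 29 mm across, 47 mm tall. Origin: centre of its foot.
- blower: Bystander: black rubber dust blower standing in front of the rack, 58 mm across, 95 mm tall. Origin: centre of its foot.
- dish: Bystander: clear culture dish in front of the rack, 94 mm across, 16 mm high. Origin: centre of its underside.
- flask: Bystander: empty clear culture flask lying behind the rack, 110 x 52 x 26 mm, blue cap. Origin: middle of its underside.
- oil_bottle: Bystander: small amber jar with black cap, right of the rack, 34 mm across, 60 mm tall. Origin: centre of its foot.
Things that resemble listed ones, but are neither listed nor needed, are in the scene too. What is shaped like the slider_4 but orange is not meant. Leave any green look-alike of the slider_1 alone.

How it is judged:
By the outcome, as a careful person would: the job done as asked, in the order asked, and still so for the second after the job is handed in, with the robot touching nothing.
It also fails if it takes over 72 s, if anything falls off the work surface, if the arm or the gripper's body presses on something with over 40 N, if the wrist force passes 120 N, or if a joint passes its speed limit or range.

### The arm

A 7-joint arm with a two-finger parallel gripper is mounted at the origin on the work surface. World frame = base frame: x ahead of the robot, y to its left, z up, the work surface at z = 0. Lengths are in m, angles in rad, forces in N, time in s.
With the tool pointing down it reaches from about 0.4 to 0.875 m from the base axis. Payload 19.3 kg.
Tool frame: the origin (TCP) lies midway between the tips of the shut fingers; the grasp point (between the pads) lies 19 mm behind it; x points along the fingers, y is the direction in which the jaws open and shut, and the axes are right-handed (so a half turn about x gives the same grasp; the last joint's range is limited). The gripper opens to 85 mm and grips with 20 to 120 N. Pads are 22 mm wide; open, the fingers measure 114 mm over their backs; the gripper's body (76 mm by 85 mm) begins 54 mm behind the grasp point. The pads swing forward as they close: fully open they stand 13 mm farther back than shut.
Start: joints at [-1.282, 0.521, -0.036, 1.599, 0.021, 1.021, -0.113], TCP at [0.219, 0.585, 0.231] pointing down, gripper open.
Joint ranges: [-2.91, 2.91], [-0.3, 2.13], [-1.5, 1.42], [0.17, 2.43], [-1.26, 4.41], [0.16, 1.93], [-2.52, 2.52]. Speed limits (rad/s): [1.89, 1.89, 2.39, 2.39, 3.01, 3.01, 3.01].

### API

Orientations are given as [roll, pitch, yaw] about the fixed x, y, z axes, in that order (R = Rz(yaw) Ry(pitch) Rx(roll)).
In Python, from workcell import telemetry, vision, workorder gives the robot as it stands. The module is installed in compiled form; this text tells all that it offers.
- The arm moves only by the tool play_rows, never from a script. Its argument "deltas" is a list of rows, each a list of 7 numbers: the shift along the world's x, y, z in mm, then the turn, a rotation vector about the world's x, y, z in degrees, then the finger opening in mm, from 0 to 85.4. In form: [[x, y, z, wx, wy, wz, jaw], ...]. A call has 1 to 8 rows; each row shifts and turns the commanded pose from where the row before left it; what a row does not reach is not made up. A row lasts 1/8 s, in which the tool goes at most 62.5 mm and 10.7 degrees, less where a joint would pass 70% of its speed; a pose out of reach is approached as far as the arm can. A call with a gripper value outside its range is refused whole. The fingers move at their own pace and stop on an object; "grip_force" is the grip in N (left out, the last holds). Time passes only in rows, so rows that do not move let the fingers close. It gives the time, the measured TCP pose, the force and the opening at its end, in the units of the state.
- telemetry.observe(): the state, without advancing time (a new reading comes with each control period).
- vision.grab_frame(name): name is "scene" or "top"; returns the picture (420x560x3 uint8, red, green, blue); there is no depth.
- vision.camera_info(name): a dict with "mtx" (3x3 intrinsics, pixels), "rvec" (rotation vector, rad) and "tvec" (3), from world to camera coordinates, as OpenCV has them. Camera axes: x right, y down, z forward; pixel columns grow to the right and rows downward; lengths in m; the calibration is good to about 2 mm. A picture is of the moment at which its call begins. camera_info takes no time and is no camera call.
- workorder.job_done(): hands the job in, once; it reports no verdict.
The state is a dict: "clock": time; "qpos": joint angles; "qd": joint speeds; "joint_efforts": joint torques, N m; "position": TCP position; "tool_rot": TCP orientation; "force": force on the tool from outside, world axes, zero at the start; "moment": the same for the moment, N m; "grip_width": finger opening in m.
Only numpy, scipy, OpenCV 4.12 (cv2) and the standard library are available. Lean on these libraries where they do the work, as an engineer would, in place of code of your own. Each camera call takes 0.05 s, during which the arm holds its last target. There are 200 camera calls.

## Working session

There is one attempt and no reset: what is moved stays moved. The work goes in short steps, Python scripts to look and compute and a tool call to move; the robot and the scene stay as the last step left them, time stands still between calls to the robot, and variables do not carry over. Pictures are saved under pics/ and viewed, about 8 in all and at most 12, crops included, and the job is handed in when it is done.

Besides the shell and the picture viewer there is one more tool, called after ">>>" by a JSON object that holds its "name" and its "arguments". play_rows: Moves the arm, as the interface text tells. Its arguments: {"type":"object","properties":{"deltas":{"type":"array","items":{"type":"array","items":{"type":"number"}}},"grip_force":{"type":"number"}},"required":["deltas"]}

```bash
mkdir -p pics; cat > h.py <<'E'
import numpy as np, cv2
from workcell import telemetry, vision, workorder
def cam(n):
    c=vision.camera_info(n); K=np.array(c["mtx"],float); R=cv2.Rodrigues(np.array(c["rvec"],float))[0]; t=np.array(c["tvec"],float).ravel(); return K,R,t
def proj(n,P):
    c=cam(n); return cv2.projectPoints(np.array(P,float).reshape(-1,1,3),cv2.Rodrigues(c[1])[0],c[2],c[0],None)[0].reshape(-1,2)
def ray(n,uv):
    K,R,t=cam(n); d=R.T@np.linalg.solve(K,[uv[0],uv[1],1]); return -R.T@t,d
def atz(n,uv,z):
    o,d=ray(n,uv); return o+d*(z-o[2])/d[2]
def tri(uv1,uv2,a="scene",b="top"):
    P=[K@np.c_[R,t] for K,R,t in (cam(a),cam(b))]
    X=cv2.triangulatePoints(P[0],P[1],np.array(uv1,float),np.array(uv2,float)); return (X[:3]/X[3]).ravel()
def save(n,f,box=None,s=1):
    im=vision.grab_frame(n)[:,:,::-1]
    if box: im=im[box[1]:box[3],box[0]:box[2]]
    cv2.imwrite("pics/"+f,cv2.resize(im,None,fx=s,fy=s,interpolation=cv2.INTER_CUBIC))
E
python3 - <<'E'
from h import *
save("scene","s0.png",s=1.4);save("top","t0.png",s=1.4)
for n in("scene","top"):
    K,R,t=cam(n);print(n,-R.T@t,R[2],K[0,0])
s=telemetry.observe();print(s)
E
```

```text
scene [ 1.08321339 -0.36092491  1.00321338] [-0.4962147   0.31678962 -0.80834108] 504.4565359583804
top [0.34966319 0.00519337 1.19362117] [ 0.10940825  0.00344502 -0.99399093] 394.64699850422153
{'clock': 0.1, 'qpos': array([-1.28222127,  0.5219483 , -0.03633575,  1.59991296,  0.02119811,
        1.02108255, -0.11281172]), 'qd': array([-2.15186012e-04, -3.80097248e-03, -1.25781733e-03, -2.89928322e-03,
       -5.55906143e-05,  2.42881579e-04, -7.70828101e-04]), 'joint_efforts': array([ 4.08825494e-03, -9.28487349e+01,  1.98415004e+00, -3.70528150e+01,
        1.81251724e-02,  5.41795875e-03, -5.45211151e-05]), 'position': array([0.21938181, 0.58493565, 0.23080061]), 'tool_rot': array([-1.50861834,  1.56982999, -1.86741056]), 'force': array([ 1.08974686, -1.01220845, -1.19126074]), 'moment': array([0.02517589, 0.02691642, 0.017382  ]), 'grip_width': 0.08549734939109059}
```

View pics/s0.png

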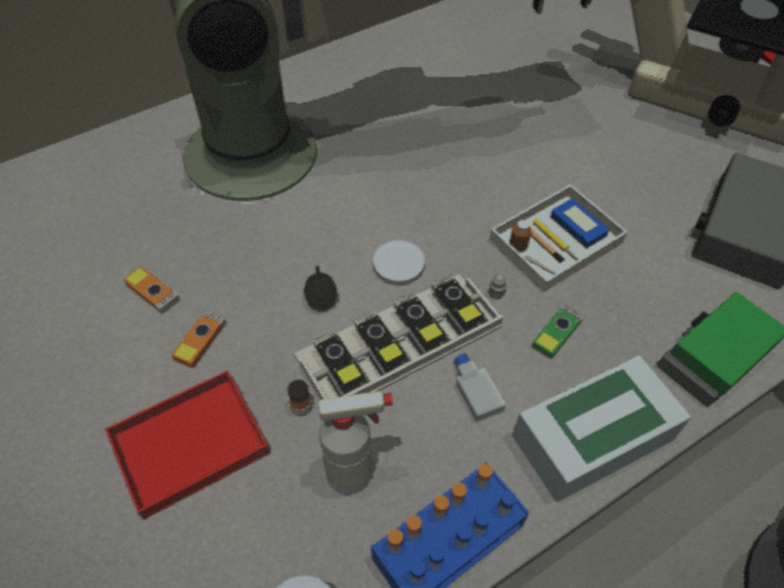

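View pics/t0.png

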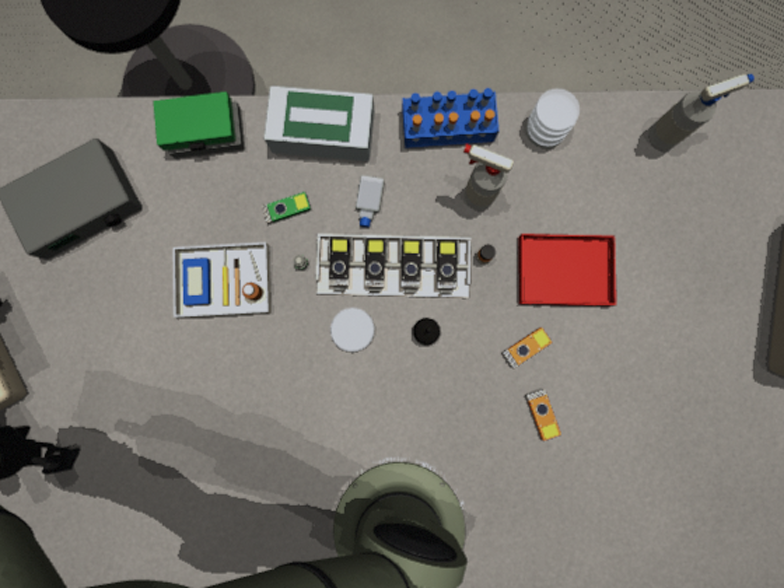

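The four black sliders are in the rack at top view (340..447, 262). Look-alikes are the green one at (288,208) and two orange ones at (527,347) and (543,415). The red tray is at (567,270), on the right. The white tray on the left isn't used. I'll measure in close crops.

```bash
python3 - <<'E'
from h import *
def patches(n,box):
    im=vision.grab_frame(n); cv2.imwrite(f"pics/raw_{n}.png",im[:,:,::-1])
    hsv=cv2.cvtColor(im,cv2.COLOR_RGB2HSV); m=cv2.inRange(hsv,(24,130,90),(36,255,255))
    k=np.zeros_like(m);k[box[1]:box[3],box[0]:box[2]]=1
    N,_,st,c=cv2.connectedComponentsWithStats(m*k)
    return sorted([tuple(c[i])+(st[i,4],) for i in range(1,N) if st[i,4]>40]),im
T,it=patches("top",(220,160,345,215)); S,is_=patches("scene",(200,185,370,290))
print(T);print(S)
T=sorted(T);S=sorted(S,key=lambda a:-a[0])
for a,b in zip(T,S): print(np.round(tri(b[:2],a[:2])*1000,1), np.round(atz("top",a[:2],.044)*1000,1),np.round(atz("scene",b[:2],.044)*1000,1))
a=cv2.resize(it[155:225,215:345],None,fx=6,fy=6,interpolation=cv2.INTER_CUBIC)[:, :780]
cv2.imwrite("pics/c1.png",a[:,:,::-1])
b=cv2.resize(is_[185:300,200:370],None,fx=4.5,fy=4.5,interpolation=cv2.INTER_CUBIC)
cv2.imwrite("pics/c2.png",b[:,:,::-1])
# tray red
for n,im,bx in(("top",it,(360,160,450,225)),("scene",is_,(70,260,200,370))):
    hsv=cv2.cvtColor(im,cv2.COLOR_RGB2HSV); m=cv2.inRange(hsv,(0,150,50),(6,255,255))|cv2.inRange(hsv,(174,150,50),(180,255,255))
    k=np.zeros_like(m);k[bx[1]:bx[3],bx[0]:bx[2]]=1
    p=np.argwhere(m*k)[:,::-1].astype(np.float32); h=cv2.convexHull(p); r=cv2.minAreaRect(h); print(n,r)
    q=cv2.approxPolyDP(h,4,True).reshape(-1,2); print(q.tolist(), [np.round(atz(n,u,.03)*1000).tolist() for u in q])
E
```

```text
[(np.float64(242.10309278350516), np.float64(175.0), np.int32(97)), (np.float64(267.8510638297872), np.float64(175.11702127659575), np.int32(94)), (np.float64(293.56043956043953), np.float64(175.96703296703296), np.int32(91)), (np.float64(319.0449438202247), np.float64(176.64044943820224), np.int32(89))]
[(np.float64(248.69444444444446), np.float64(266.34027777777777), np.int32(144)), (np.float64(278.32575757575756), np.float64(251.25), np.int32(132)), (np.float64(307.171875), np.float64(236.7265625), np.int32(128)), (np.float64(334.8225806451613), np.float64(222.90322580645162), np.int32(124))]
[590.1 116.4  46.3] [591.3 117.9  44. ] [588.6 116.7  44. ]
[588.3  39.9  48.3] [590.1  41.6  44. ] [585.6  40.7  44. ]
[585.1 -35.9  47.4] [586.6 -34.5  44. ] [582.9 -35.7  44. ]
[ 582.4 -111.1   46.7] [ 583.7 -109.9   44. ] [ 580.6 -111.3   44. ]
top ((404.9999694824219, 191.99998474121094), (67.99998474121094, 49.99999237060547), 0.0)
[[439.0, 217.0], [371.0, 216.0], [371.0, 169.0], [437.0, 169.0]] [[461.0, -463.0, 30.0], [466.0, -262.0, 30.0], [608.0, -268.0, 30.0], [606.0, -465.0, 30.0]]
scene ((132.44781494140625, 316.3430480957031), (68.2398681640625, 103.31355285644531), 64.48612976074219)
[[190.0, 319.0], [102.0, 368.0], [76.0, 306.0], [161.0, 265.0]] [[616.0, -274.0, 30.0], [615.0, -466.0, 30.0], [460.0, -464.0, 30.0], [465.0, -270.0, 30.0]]
```

View pics/c1.png

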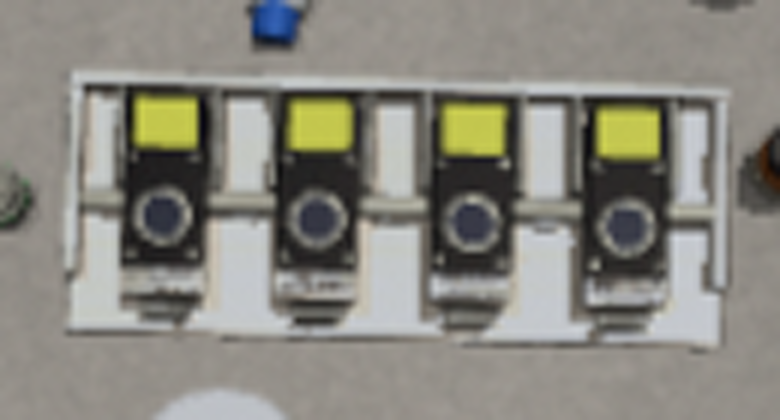

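View pics/c2.png

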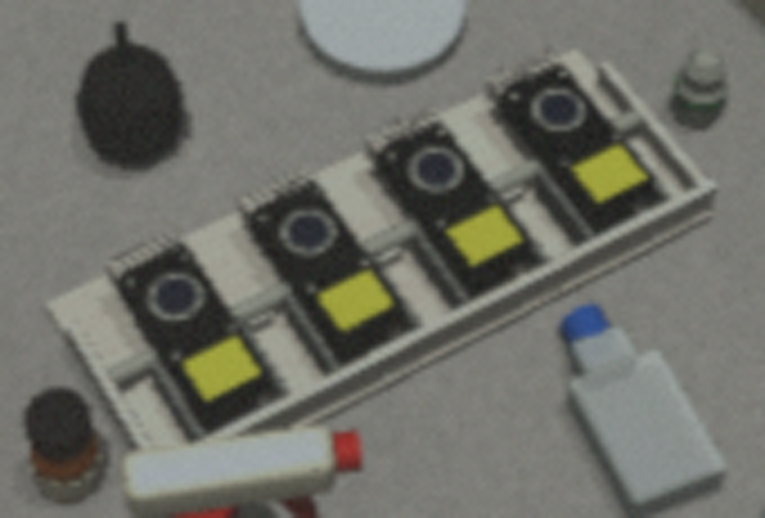

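```bash
python3 - <<'E'
from h import *
from scipy.spatial.transform import Rotation as Ro
s=telemetry.observe(); print(Ro.from_euler("xyz",s["tool_rot"]).as_matrix().round(3))
# bottle head ends and trigger tip: scene(1.4x) / top(1.4x)
for n,a,b in(("head end R",(322,408),(511,163)),("head end L",(383,400),(470,150)),("red tip",(389,399),(467,148))):
    print(n,tri(np.array(a)/1.4,np.array(b)/1.4).round(3))
print("foot scene",atz("scene",np.array((347,478))/1.4,0).round(3))
print("top body", atz("top",np.array((484,190))/1.4,.1).round(3))
print("oil",tri(np.array((297,390))/1.4,np.array((487,253))/1.4).round(3))
E
```

```text
[[-0.     0.351  0.936]
 [-0.001  0.936 -0.351]
 [-1.    -0.001  0.   ]]
head end R [ 0.701 -0.211  0.225]
head end L [ 0.729 -0.14   0.218]
red tip [ 0.732 -0.133  0.219]
foot scene [ 0.711 -0.193  0.   ]
top body [ 0.69  -0.183  0.1  ]
oil [ 0.569 -0.194  0.052]
```

>>> {"name": "play_rows", "arguments": {"deltas": [[31,-39,-5,0,0,1.55,0],[31,-39,-5,0,0,1.55,0],[31,-39,-5,0,0,1.55,0],[31,-39,-5,0,0,1.55,0],[31,-39,-5,0,0,1.55,0],[31,-39,-5,0,0,1.55,0],[31,-39,-5,0,0,1.55,0],[31,-39,-5,0,0,1.55,0]]}}

```text
clock: 1.2
position: [0.4683, 0.2718, 0.1912]
tool_rot: [0.789, 1.571, 0.648]
force: [0.1, 0.7, 0.2]
grip_width: 0.0001
```

>>> {"name": "play_rows", "arguments": {"deltas": [[31,-39,-20,0,0,1.55,0],[31,-39,-20,0,0,1.55,0],[31,-39,-20,0,0,1.55,0],[31,-39,-20,0,0,1.55,0],[0,0,-20,0,0,0,0],[0,0,0,0,0,0,0]]}}

```text
clock: 1.95
position: [0.5906, 0.1168, 0.0899]
tool_rot: [-2.907, 1.568, -2.942]
force: [-0.6, 0.6, -0.3]
grip_width: -0.0004
```

>>> {"name": "play_rows", "arguments": {"deltas": [[0,0,-30,0,0,0,0],[0,0,-13,0,0,0,0],[0,0,-4,0,0,0,0],[0,0,-4,0,0,0,0],[0,0,-3,0,0,0,0],[0,0,0,0,0,0,0]]}}

```text
clock: 2.7
position: [0.5919, 0.1173, 0.0376]
tool_rot: [0.311, 1.57, 0.277]
force: [2.4, -0.6, 1.3]
grip_width: 0.0001
```

>>> {"name": "play_rows", "arguments": {"deltas": [[0,0,-2,0,0,0,0],[0,0,-2,0,0,0,0],[0,0,0,0,0,0,0]]}}

```text
clock: 3.08
position: [0.5921, 0.1173, 0.034]
tool_rot: [0.229, 1.569, 0.195]
force: [2.0, -0.4, 14.6]
grip_width: -0.0001
```

>>> {"name": "play_rows", "arguments": {"deltas": [[0,0,0,0,0,0,0],[0,0,0,0,0,0,0],[0,0,0,0,0,0,0],[0,0,6,0,0,0,0],[0,0,20,0,0,0,0],[0,0,40,0,0,0,0],[0,-38,0,0,0,0,0],[-3,-38,0,0,0,0,0]]}}

```text
clock: 4.08
position: [0.5886, 0.0405, 0.1008]
tool_rot: [0.12, 1.57, 0.087]
force: [-0.5, 0.5, -0.0]
grip_width: 0.0
```

```bash
python3 - <<'E'
from h import *
print(telemetry.observe()["position"])
save("scene","a1.png",(200,185,370,300),4.5)
E
```

```text
[0.58860293 0.04049405 0.10081355]
```

View pics/a1.png

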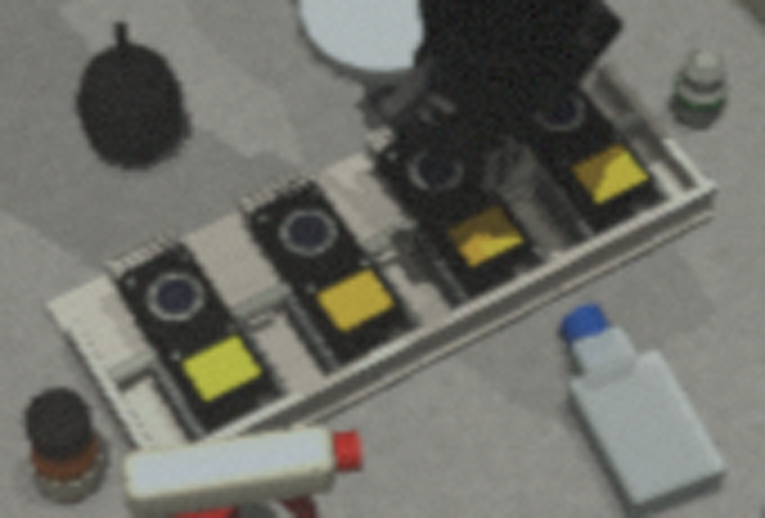

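Slider 1's patch is at (612,175), as before, so it dropped back level and is sound. Next is slider 2.

>>> {"name": "play_rows", "arguments": {"deltas": [[0,0,-40,0,0,0,0],[0,0,-14,0,0,0,0],[0,0,-4,0,0,0,0],[0,0,-4,0,0,0,0],[0,0,-4,0,0,0,0],[0,0,-1,0,0,0,0],[0,0,0,0,0,0,0]]}}

```text
clock: 5.0
position: [0.59, 0.0414, 0.0338]
tool_rot: [0.159, 1.568, 0.125]
force: [10.2, -1.2, 13.3]
grip_width: 0.0001
```

>>> {"name": "play_rows", "arguments": {"deltas": [[0,0,0,0,0,0,0],[0,0,0,0,0,0,0],[0,0,0,0,0,0,0],[0,0,6,0,0,0,0],[0,0,20,0,0,0,0],[0,0,40,0,0,0,0],[-1,-38,0,0,0,0,0],[-2,-38,0,0,0,0,0]]}}

```text
clock: 6.0
position: [0.5857, -0.0355, 0.1001]
tool_rot: [0.014, 1.569, -0.019]
force: [-0.1, -1.0, -0.4]
grip_width: 0.0001
```

>>> {"name": "play_rows", "arguments": {"deltas": [[0,0,-40,0,0,0,0],[0,0,-14,0,0,0,0],[0,0,-4,0,0,0,0],[0,0,-4,0,0,0,0],[0,0,-3,0,0,0,0],[0,0,-1,0,0,0,0],[0,0,0,0,0,0,0]]}}

```text
clock: 6.88
position: [0.5869, -0.0345, 0.0338]
tool_rot: [0.091, 1.568, 0.057]
force: [1.6, 0.8, 17.3]
grip_width: -0.0003
```

>>> {"name": "play_rows", "arguments": {"deltas": [[0,0,0,0,0,0,0],[0,0,0,0,0,0,0],[0,0,0,0,0,0,0],[0,0,6,0,0,0,0],[0,0,20,0,0,0,0],[0,0,40,0,0,0,0],[-1,-38,0,0,0,0,0],[-2,-38,0,0,0,0,0]]}}

```text
clock: 7.88
position: [0.5827, -0.1115, 0.1001]
tool_rot: [-0.116, 1.569, -0.15]
force: [-0.0, -0.9, -0.3]
grip_width: -0.0001
```

>>> {"name": "play_rows", "arguments": {"deltas": [[0,0,-40,0,0,0,0],[0,0,-14,0,0,0,0],[0,0,-4,0,0,0,0],[0,0,-4,0,0,0,0],[0,0,-3,0,0,0,0],[0,0,-1,0,0,0,0],[0,0,0,0,0,0,0]]}}

```text
clock: 8.75
position: [0.5843, -0.1106, 0.0339]
tool_rot: [-0.02, 1.567, -0.054]
force: [4.7, 0.6, 12.3]
grip_width: -0.0
```

>>> {"name": "play_rows", "arguments": {"deltas": [[0,0,0,0,0,0,0],[0,0,0,0,0,0,0],[0,0,0,0,0,0,0],[0,0,6,0,0,0,0],[0,0,20,0,0,0,0],[-20,0,55,0,0,0,0],[-50,0,35,0,0,0,0],[-50,0,35,0,0,0,0]]}}

```text
clock: 9.75
position: [0.4608, -0.1108, 0.1853]
tool_rot: [-0.365, 1.57, -0.399]
force: [-0.2, -1.2, 0.5]
grip_width: 0.0001
```

>>> {"name": "play_rows", "arguments": {"deltas": [[-50,0,10,0,0,0,60],[-20,0,0,0,0,0,60]]}}

```text
clock: 10.0
position: [0.3903, -0.1111, 0.1951]
tool_rot: [-0.313, 1.569, -0.348]
force: [1.0, -0.3, 0.4]
grip_width: 0.0358
```

```bash
python3 - <<'E'
from h import *
save("scene","a2.png",(200,185,370,300),4.5)
save("top","t2.png",(215,155,345,225),6)
E
```

```text
(no output)
```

View pics/a2.png

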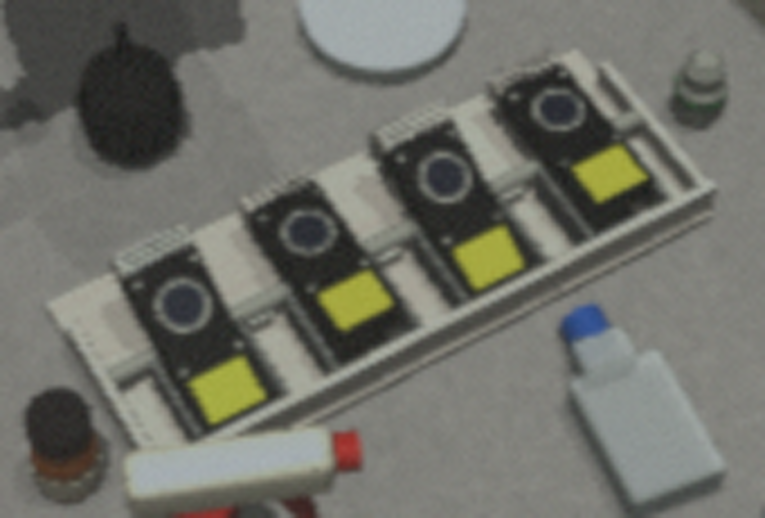

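Sliders 2 and 4 stay tipped: their patches have shifted down to (487,258) and (227,392). Sliders 1 and 3 are back level. I'll measure the tipped ones' windows and patches from both views.

```bash
python3 - <<'E'
from h import *
out={}
for n,box in(("top",(220,160,345,215)),("scene",(200,185,370,290))):
    im=vision.grab_frame(n); hsv=cv2.cvtColor(im,cv2.COLOR_RGB2HSV); m=cv2.inRange(hsv,(24,130,90),(36,255,255))
    k=np.zeros_like(m);k[box[1]:box[3],box[0]:box[2]]=1
    N,_,st,c=cv2.connectedComponentsWithStats(m*k)
    out[n]=sorted([c[i] for i in range(1,N) if st[i,4]>40],key=lambda a:a[0]*(1 if n=="top" else -1))
for a,b in zip(out["top"],out["scene"]): print(a.round(1),b.round(1),(tri(b,a)*1000).round(1))
# predicted model pixels, slider origin o (ridge), yaw, pitch
yaw=-.034
for i,(px,py) in {2:(588,41),4:(582,-110.5)}.items():
    ex=np.array([np.cos(yaw),np.sin(yaw),0]); ez=np.array([0,0,1.]); o=np.array([px,py,26])-35*ex
    for th in(0,.37):
        X=np.cos(th)*ex-np.sin(th)*ez; Z=np.sin(th)*ex+np.cos(th)*ez
        for nm,p in(("patch",(35,18)),("g",(-30,9)),("nose",(-50,18))):
            P=o+p[0]*X+p[1]*Z; print(i,th,nm,P.round(1),"top",proj("top",P/1000)[0].round(1),"scene",proj("scene",P/1000)[0].round(1), "crops", ((proj("scene",P/1000)[0]-[200,185])*4.5).round())
E
```

```text
[242.1 175. ] [334.8 223. ] [590.2 116.5  46. ]
[268.  174.8] [308.2 241.7] [592.7  40.3  32.8]
[293.6 176. ] [278.5 251.2] [585.2 -35.7  47.4]
[318.8 175.9] [250.  271.1] [ 587.4 -111.5   33.7]
2 0 patch [588.  41.  44.] top [268.1 175.8] scene [307.9 237.4] crops [485. 236.]
2 0 g [523.   43.2  35. ] top [267.6 198. ] scene [292.7 219.7] crops [417. 156.]
2 0 nose [503.   43.9  44. ] top [267.3 204.2] scene [288.4 211.5] crops [398. 119.]
2 0.37 patch [592.1  40.9  30.1] top [268.3 175.4] scene [308.5 242. ] crops [488. 257.]
2 0.37 g [528.3  43.   45.2] top [267.5 195.7] scene [294.  218.7] crops [423. 152.]
2 0.37 nose [512.9  43.6  60.9] top [267.2 200.1] scene [290.7 210.2] crops [408. 113.]
4 0 patch [ 582.  -110.5   44. ] top [319.3 177.2] scene [249.3 266.6] crops [222. 367.]
4 0 g [ 517.  -108.3   35. ] top [318.7 199.4] scene [235.7 247.2] crops [160. 280.]
4 0 nose [ 497.  -107.6   44. ] top [318.9 205.7] scene [231.3 238.7] crops [141. 242.]
4 0.37 patch [ 586.1 -110.6   30.1] top [318.8 176.8] scene [250.5 271.2] crops [227. 388.]
4 0.37 g [ 522.3 -108.5   45.2] top [319.1 197.1] scene [236.5 246.5] crops [164. 277.]
4 0.37 nose [ 506.9 -107.9   60.9] top [319.5 201.6] scene [232.8 237.7] crops [147. 237.]
```

View pics/t2.png

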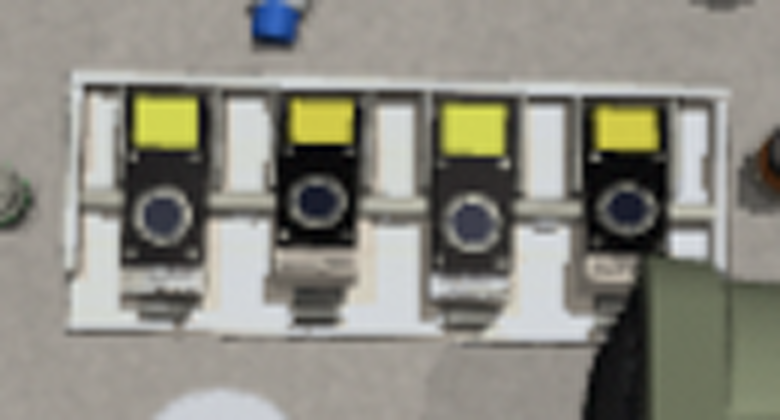

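>>> {"name": "play_rows", "arguments": {"deltas": [[30,40,0,0,0,0,60],[30,40,0,0.14,4.24,0,60],[36,40,-15,0.14,4.24,0,60],[36,33,-30,0.14,4.24,0,60],[36,0,-30,0.14,4.24,0,60],[0,0,0,0.14,4.24,0,60],[0,0,0,0,0,0,60]]}}

```text
clock: 11.08
position: [0.561, 0.0425, 0.1167]
tool_rot: [-3.14, 1.199, 3.109]
force: [0.6, 0.5, 0.9]
grip_width: 0.0603
```

```bash
python3 - <<'E'
from h import *
from scipy.spatial.transform import Rotation as Ro
s=telemetry.observe(); print(s["position"].round(4),Ro.from_euler("xyz",s["tool_rot"]).as_matrix().round(3),s["qpos"].round(2),s["grip_width"])
E
```

```text
[0.561  0.0425 0.1167] [[-0.363  0.034  0.931]
 [ 0.012  0.999 -0.032]
 [-0.932 -0.001 -0.364]] [-0.08  0.76 -0.11  1.54  0.    1.21  1.37] 0.06033275996735216
```

>>> {"name": "play_rows", "arguments": {"deltas": [[-14,0,-24,0,0,0,60],[-10,0,-24,0,0,0,60],[-7,0,-18,0,0,0,60],[-4,0,-10,0,0,0,60],[-2,0,-5,0,0,0,60],[0,0,0,0,0,0,60]]}}

```text
clock: 11.82
position: [0.5237, 0.0422, 0.0376]
tool_rot: [-3.14, 1.201, 3.109]
force: [-0.0, -0.5, 0.2]
grip_width: 0.0603
```

>>> {"name": "play_rows", "arguments": {"deltas": [[0,0,-1,0,0,0,46],[0,0,0,0,0,0,36],[0,0,0,0,0,0,30],[0,0,0,0,0,0,30],[0,0,0,0,0,0,30]], "grip_force": 70}}

```text
clock: 12.45
position: [0.524, 0.0423, 0.0367]
tool_rot: [-3.141, 1.202, 3.108]
force: [-0.3, 0.7, 4.7]
grip_width: 0.0386
```

>>> {"name": "play_rows", "arguments": {"deltas": [[0,0,4,0,0,0,30],[0,0,10,0,0,0,30],[0,0,20,0,0,0,30],[0,0,30,0,0,0,30],[0,0,40,0,0,0,30],[0,0,30,0,0,0,30],[0,0,0,0,0,0,30]]}}

```text
clock: 13.32
position: [0.5246, 0.0423, 0.1733]
tool_rot: [3.141, 1.205, 3.107]
force: [-0.9, -0.0, -3.3]
grip_width: 0.0386
```

```bash
python3 - <<'E'
from h import *
save("scene","a3.png",(180,130,370,290),4)
E
```

```text
(no output)
```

View pics/a3.png

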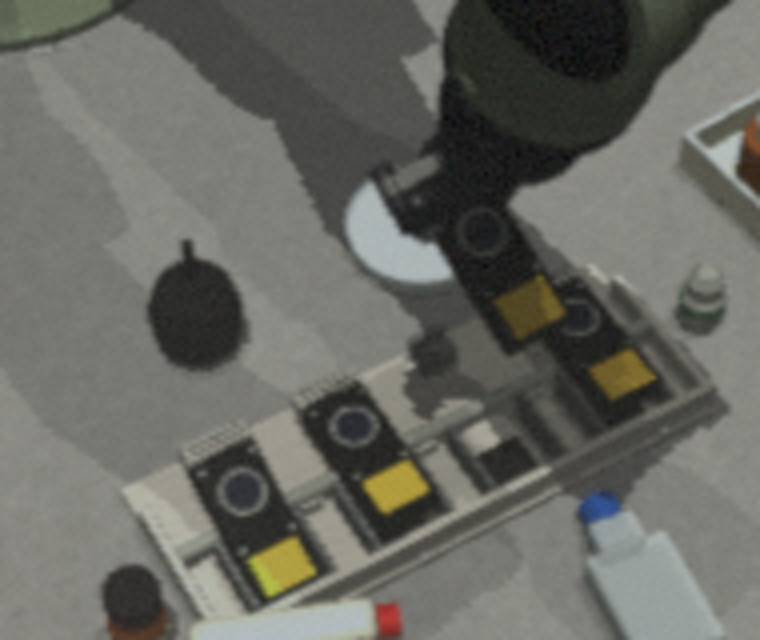

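>>> {"name": "play_rows", "arguments": {"deltas": [[-2,-50,5,-0.14,-4.24,0,30],[-2,-50,5,-0.14,-4.24,0,30],[-2,-50,0,-0.14,-4.24,0,30],[-2,-50,0,-0.14,-4.24,0,30],[-2,-50,0,-0.14,-4.24,0,30],[-2,-50,0,0,0,0,30],[-2,-50,0,0,0,0,30],[-2,-50,0,0,0,0,30]]}}

```text
clock: 14.38
position: [0.5067, -0.3591, 0.1795]
tool_rot: [2.57, 1.569, 2.536]
force: [1.0, 0.1, -2.4]
grip_width: 0.0389
```

>>> {"name": "play_rows", "arguments": {"deltas": [[0,-50,-10,0,0,0,30],[0,0,-40,0,0,0,30],[0,0,-40,0,0,0,30],[0,0,-40,0,0,0,30],[0,0,0,0,0,0,30]]}}

```text
clock: 15.0
position: [0.5055, -0.4063, 0.0471]
tool_rot: [2.556, 1.564, 2.522]
force: [0.7, -0.7, -1.5]
grip_width: 0.0386
```

```bash
python3 - <<'E'
from h import *
from scipy.spatial.transform import Rotation as Ro
s=telemetry.observe(); print(s["position"].round(4),Ro.from_euler("xyz",s["tool_rot"]).as_matrix().round(3),s["force"])
a=vision.grab_frame("scene")[240:380,60:230];b=vision.grab_frame("top")[140:240,350:460]
a=cv2.resize(a,(425,350));b=cv2.resize(b,(370,336));b=np.pad(b,((0,14),(0,0),(0,0)))
cv2.imwrite("pics/a4.png",np.hstack([a,b])[:,:,::-1])
E
```

```text
[ 0.5055 -0.4063  0.0471] [[-0.005  0.034  0.999]
 [ 0.004  0.999 -0.034]
 [-1.     0.004 -0.005]] [ 0.72676479 -0.66112225 -1.47027906]
```

View pics/a4.png

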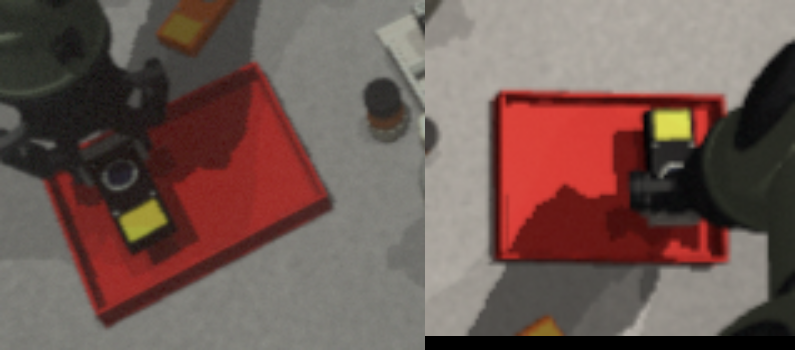

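>>> {"name": "play_rows", "arguments": {"deltas": [[0,0,-20,0,0,0,30],[0,0,-14,0,0,0,30],[0,0,-4,0,0,0,30],[0,0,-2,0,0,0,30],[0,0,0,0,0,0,30]]}}

```text
clock: 15.72
position: [0.5076, -0.4079, 0.0105]
tool_rot: [-0.679, 1.57, -0.713]
force: [0.2, 0.2, -2.3]
grip_width: 0.0384
```

>>> {"name": "play_rows", "arguments": {"deltas": [[0,0,-2,0,0,0,30],[0,0,-1.5,0,0,0,30],[0,0,0,0,0,0,30]]}}

```text
clock: 16.1
position: [0.5074, -0.4078, 0.0067]
tool_rot: [2.596, 1.571, 2.562]
force: [-0.3, -0.3, -2.2]
grip_width: 0.0389
```

>>> {"name": "play_rows", "arguments": {"deltas": [[0,0,-1,0,0,0,30],[0,0,-1,0,0,0,30],[0,0,0,0,0,0,30]]}}

```text
clock: 16.48
position: [0.5075, -0.4078, 0.0047]
tool_rot: [2.441, 1.571, 2.407]
force: [-0.7, -0.2, -2.6]
grip_width: 0.0384
```

>>> {"name": "play_rows", "arguments": {"deltas": [[0,0,-1,0,0,0,30],[0,0,0,0,0,0,30]]}}

```text
clock: 16.73
position: [0.5076, -0.4079, 0.004]
tool_rot: [-0.604, 1.571, -0.638]
force: [0.0, 0.5, 3.5]
grip_width: 0.0387
```

>>> {"name": "play_rows", "arguments": {"deltas": [[0,0,-1,0,0,0,30],[0,0,0,0,0,0,30]]}}

```text
clock: 16.98
position: [0.5076, -0.4079, 0.004]
tool_rot: [-0.774, 1.57, -0.808]
force: [-6.1, 4.8, 19.6]
grip_width: 0.0385
```

>>> {"name": "play_rows", "arguments": {"deltas": [[0,0,1,0,0,0,37],[0,0,0,0,0,0,42],[0,0,0,0,0,0,48],[0,0,0,0,0,0,54],[0,0,0,0,0,0,54],[0,0,20,0,0,0,54],[0,0,40,0,0,0,54],[0,0,60,0,0,0,54]]}}

```text
clock: 17.98
position: [0.5069, -0.4074, 0.1253]
tool_rot: [2.556, 1.569, 2.522]
force: [-0.3, -0.9, 1.1]
grip_width: 0.0543
```

>>> {"name": "play_rows", "arguments": {"deltas": [[0,50,20,0,0,0,60],[0,50,10,0,0,0,60],[0,50,0,0,0,0,60],[0,50,0,0,0,0,60],[0,50,0,0,0,0,60],[0,46,0,0.14,4.24,0,60],[15,0,-10,0.14,4.24,0,60],[15,0,-10,0.14,4.24,0,60]]}}

```text
clock: 18.98
position: [0.5384, -0.1113, 0.1354]
tool_rot: [-3.139, 1.348, 3.111]
force: [-1.2, -0.3, 0.1]
grip_width: 0.0599
```

>>> {"name": "play_rows", "arguments": {"deltas": [[15,0,-10,0.14,4.24,0,60],[0,0,-4,0.14,4.24,0,60],[0,0,0,0,0,0,60]]}}

```text
clock: 19.35
position: [0.5529, -0.1116, 0.1198]
tool_rot: [-3.141, 1.2, 3.109]
force: [-1.2, -0.6, -0.1]
grip_width: 0.06
```

Target is (518.8, -109.7, 36.7), so delta = (-34, +1.8, -83).

>>> {"name": "play_rows", "arguments": {"deltas": [[-11,2,-24,0,0,0,60],[-10,0,-24,0,0,0,60],[-7,0,-18,0,0,0,60],[-4,0,-10,0,0,0,60],[-2,0,-6,0,0,0,60],[0,0,0,0,0,0,60]]}}

```text
clock: 20.1
position: [0.5187, -0.1099, 0.0381]
tool_rot: [-3.14, 1.201, 3.109]
force: [0.3, 0.1, -0.1]
grip_width: 0.06
```

>>> {"name": "play_rows", "arguments": {"deltas": [[0,0,-1,0,0,0,46],[0,0,0,0,0,0,36],[0,0,0,0,0,0,30],[0,0,0,0,0,0,30],[0,0,0,0,0,0,30]], "grip_force": 70}}

```text
clock: 20.72
position: [0.519, -0.1097, 0.0372]
tool_rot: [-3.141, 1.202, 3.108]
force: [0.6, 1.1, 4.4]
grip_width: 0.0382
```

>>> {"name": "play_rows", "arguments": {"deltas": [[0,0,4,0,0,0,30],[0,0,10,0,0,0,30],[0,0,20,0,0,0,30],[0,0,30,0,0,0,30],[0,0,40,0,0,0,30],[0,0,30,0,0,0,30],[0,0,0,0,0,0,30]]}}

```text
clock: 21.6
position: [0.5196, -0.11, 0.1738]
tool_rot: [-3.139, 1.205, 3.11]
force: [0.1, 0.3, -3.8]
grip_width: 0.0387
```

>>> {"name": "play_rows", "arguments": {"deltas": [[-3,-43,5,-0.14,-4.24,0,30],[-3,-43,5,-0.14,-4.24,0,30],[-3,-43,0,-0.14,-4.24,0,30],[-2,-43,0,-0.14,-4.24,0,30],[0,-43,-5,-0.14,-4.24,0,30],[0,0,-40,0,0,0,30],[0,0,-40,0,0,0,30],[0,0,-40,0,0,0,30]]}}

```text
clock: 22.6
position: [0.5069, -0.3247, 0.0543]
tool_rot: [2.622, 1.57, 2.588]
force: [0.5, 0.5, -2.3]
grip_width: 0.0389
```

>>> {"name": "play_rows", "arguments": {"deltas": [[0,0,-30,0,0,0,30],[0,0,-12,0,0,0,30],[0,0,0,0,0,0,30]]}}

```text
clock: 22.98
position: [0.5071, -0.3247, 0.0136]
tool_rot: [2.76, 1.57, 2.726]
force: [0.5, -0.1, -1.2]
grip_width: 0.0387
```

>>> {"name": "play_rows", "arguments": {"deltas": [[0,0,-4,0,0,0,30],[0,0,-3,0,0,0,30],[0,0,-1,0,0,0,30],[0,0,0,0,0,0,30]]}}

```text
clock: 23.48
position: [0.5075, -0.3248, 0.0059]
tool_rot: [-0.574, 1.571, -0.609]
force: [0.1, 0.6, -2.2]
grip_width: 0.0388
```

>>> {"name": "play_rows", "arguments": {"deltas": [[0,0,-1,0,0,0,30],[0,0,0,0,0,0,30]]}}

```text
clock: 23.72
position: [0.5076, -0.3249, 0.0048]
tool_rot: [-0.659, 1.571, -0.694]
force: [0.1, -0.7, -2.3]
grip_width: 0.0385
```

>>> {"name": "play_rows", "arguments": {"deltas": [[0,0,-1,0,0,0,30],[0,0,0,0,0,0,30]]}}

```text
clock: 23.98
position: [0.5076, -0.3249, 0.0047]
tool_rot: [-0.636, 1.57, -0.67]
force: [-3.8, 3.5, 15.6]
grip_width: 0.0391
```

Contact. Next I'll ease off, release, retreat and look.

>>> {"name": "play_rows", "arguments": {"deltas": [[0,0,0.6,0,0,0,37],[0,0,0,0,0,0,42],[0,0,0,0,0,0,48],[0,0,0,0,0,0,54],[0,0,0,0,0,0,54],[0,0,20,0,0,0,54],[0,0,40,0,0,0,54],[0,0,60,0,0,0,54]]}}

```text
clock: 24.98
position: [0.5068, -0.3244, 0.126]
tool_rot: [2.647, 1.569, 2.613]
force: [0.6, -0.5, 1.1]
grip_width: 0.0543
```

>>> {"name": "play_rows", "arguments": {"deltas": [[-20,0,40,0,0,0,54],[-50,0,20,0,0,0,54],[-45,0,0,0,0,0,54],[0,0,0,0,0,0,54]]}}

```text
clock: 25.48
position: [0.3898, -0.3255, 0.1863]
tool_rot: [-1.162, 1.569, -1.199]
force: [1.2, 0.1, 1.5]
grip_width: 0.0542
```

```bash
python3 - <<'E'
from h import *
im=vision.grab_frame("scene")[170:380,60:380]
cv2.imwrite("pics/a5.png",cv2.resize(im,None,fx=2.5,fy=2.5,interpolation=cv2.INTER_CUBIC)[:,:,::-1])
save("top","t5.png",(200,140,460,320),3)
E
```

```text
(no output)
```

View pics/a5.png

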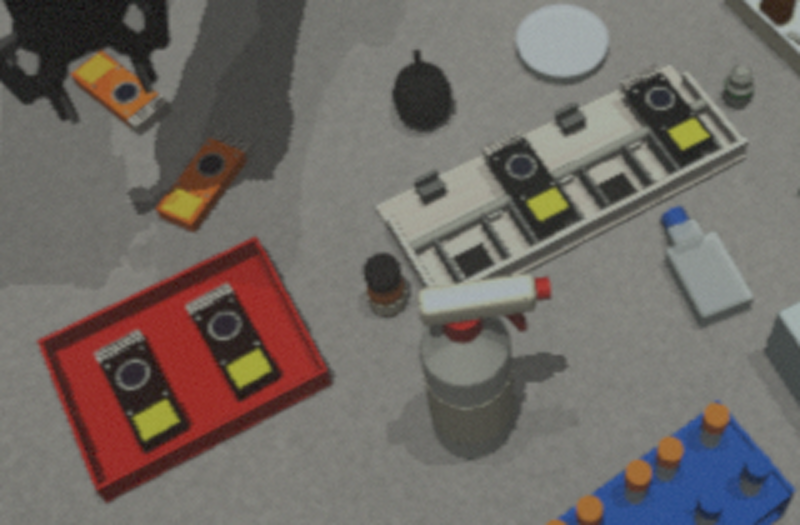

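View pics/t5.png

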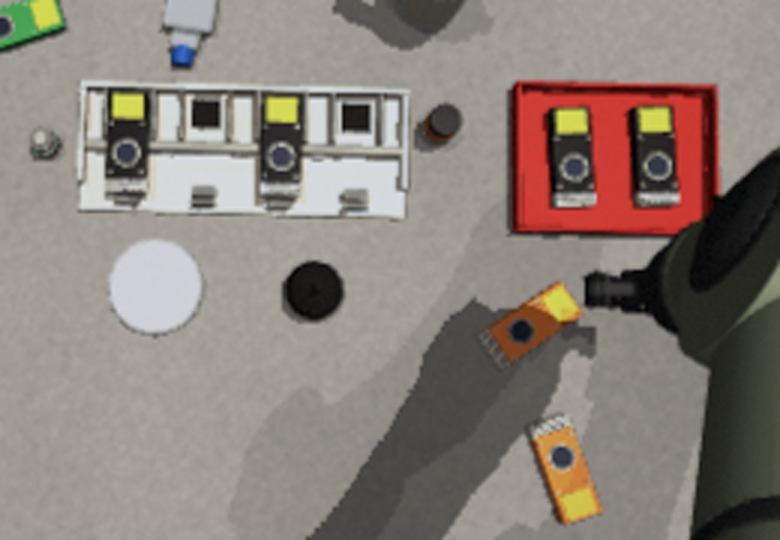

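Sliders 2 and 4 lie flat in the red tray, window up, at top-crop (573,155) and (655,155). Sliders 1 and 3 are level in the rack and the bystanders haven't moved. Handing in.

```bash
python3 -c "
from h import *
print(workorder.job_done())"
```

```text
the job is handed in; nothing more can be done
None
```

The job is handed in at about 25.5 s on the robot's clock. I pressed the sliders down from left to right (12–17 N at the bottom), held each for about half a second and let go.

- **Sound:** sliders 1 and 3 dropped back level and stay in their places in the rack.
- **Loose:** sliders 2 and 4 stayed tipped up. After all four had been tested, I lifted each out and lowered it to touch before opening the gripper. Both now lie flat, window up, on the floor of the red tray.

The last two pictures show this, with the other items apparently undisturbed and the gripper clear of everything. The patch heights I measured from the two views came out 2–4 mm above the heights in the text. That is roughly in line with the calibration error, and the places where the tool made contact agreed with the text's heights. No other checks failed.

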